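# Nest the sorting cups, shut the case and press its catches home

## Robot

A 6-joint arm with a two-finger parallel gripper is mounted at the origin on a cart in front of the work surface, level with it; the furniture and walls round the work are solid. World frame = base frame: x ahead of the robot, y to its left, z up, the work surface at z = 0. Lengths are in m, angles in degrees, forces in N, time in s.
With the tool pointing down it reaches from about 0.3 to 0.75 m from the base axis. Payload 8.5 kg.
Tool frame: the origin (TCP) lies midway between the tips of the shut fingers; the grasp point (between the pads) lies 19 mm behind it; z points along the fingers, y is the line along which they close (so a half turn about z gives the same grasp; the last joint's range is limited). The gripper opens to 85 mm and grips with 20 to 120 N. Pads are 22 mm wide; open, the fingers measure 114 mm over their backs; the gripper's body (76 mm by 85 mm) begins 54 mm behind the grasp point. The pads swing forward as they close: fully open they stand 13 mm farther back than shut.
Start: joints at [-89.57, 21.807, 74.336, -0, 83.858, -12.336], TCP at [0.122, -0.536, 0.231] pointing down, gripper open.
Joint ranges: [-178.18, 178.18], [-50.72, 133.34], [12.68, 142.11], [-81.47, 261.47], [9.98, 163.14], [-165.26, 165.26]. Speed limits (degrees/s): [136.94, 136.94, 180, 180, 180, 180].

## Interface

Orientations are given as a 3x3 rotation matrix whose columns are the frame's x, y, z axes.
In Python, from rig import env, viewer, recognise, pinpoint gives the robot as it stands.
- The arm moves only by the tool move_arm, never from a script. Its argument "plan" is text: rows parted by semicolons, each of 7 numbers parted by spaces: the shift along the tool's x, y, z in m, then the turn, a rotation vector about the tool's x, y, z in rad, then the finger opening in m, from 0 to 0.0854. A call has 1 to 12 rows; each row shifts and turns the commanded pose from where the row before left it, along the tool's axes as they then stand; what a row does not reach is not made up. A row lasts 1/8 s, in which the tool goes at most 62.5 mm and 10.7 degrees, less where a joint would pass 70% of its speed; a pose out of reach is approached as far as the arm can. A call is refused whole if a number of a shift passes 0.0625 or a number of a turn 0.188, either way. A call with a gripper value outside its range is refused whole. The fingers move at their own pace and stop on an object; "grip_force" is the grip in N (left out, the last holds). Time passes only in rows, so rows that do not move let the fingers close. It gives the time, the measured TCP pose, the force, the opening and the grip force at its end, in the units of the state.
- env.observe(): the state, without advancing time (a new reading comes with each control period).
- viewer.get_image(name): name is "side" or "top" or "wrist"; returns (picture, depth): 420x560x3 uint8, red, green, blue; 420x560 float32, m along the optical axis (not along the pixel's ray), 0 where there is no reading.
- viewer.calibration(name): a dict with "fx", "fy", "cx", "cy" (pixels), "R" (3x3) and "t" (3): a world point X has camera coordinates R X + t. Camera axes: x right, y down, z forward; pixel columns grow to the right and rows downward; lengths in m; the calibration is good to about 2 mm. A picture is of the moment at which its call begins: read the wrist's pose just before it. calibration takes no time and is no camera call; for the wrist camera it gives the pose at the moment of the call.
- env.close_job(): hands the job in; it is judged then, once.
Trained networks look in the newest picture that a camera, given by its name, has taken for a name from the list of things; names that differ only in an ending like _2 or _b are one class to them, and where a whole thing is asked for, a point or a joint stands for the part that bears it (a point fixed in the world has none). Each returns a list of dicts, best first, with "conf" (0 to 1); they miss things now and then, are a little off and sometimes report something else, mostly with a low value. They report only what shows in the picture. A call takes as long as a camera call.
- recognise(camera, name): "extent" ([centre column, centre row, width, height] in pixels, round what is visible of it).
- pinpoint(camera, name): "pixel" ([column, row] in pixels: a listed point, or the origin of a listed thing).
The state is a dict: "time_s": time; "q": joint angles; "qvel": joint speeds; "joint_efforts": joint torques, N m; "position": TCP position; "tool_rot": TCP orientation; "ft_force": force on the tool from outside, world axes, zero at the start; "wrist_torque": the same for the moment, N m; "grip_width": finger opening in m; "gripper_force": force on a finger pad.
Only numpy, scipy, OpenCV 4.12 (cv2) and the standard library are available. Lean on these libraries where they do the work, as an engineer would, in place of code of your own. Each camera call takes 0.05 s, during which the arm holds its last target. There are 200 camera calls.

## Task

Put the sorting cups away: stand the yellow middle cup in the grey large cup that is fixed in the open case, then stand the red small cup in the yellow one. Then swing the case's lid fully shut and press both orange catches down until they are fully home. Do not knock the glue bottle or the tape roll out of place.

Things in the scene. Friction and masses are not known exactly. Their poses are not given: they have to be found in the camera images.
- case: open blue plastic case, fixed to the bench, 170x170 mm, walls 4 mm thick and 70 mm high. Origin: centre of its underside, z up. Its x axis runs along the hinge (away from the robot, within about 0.25 rad), its y axis to the left, where the hinge is: the hinge line is parallel to the case's x axis, at y = +85 mm, z = 70 mm
- large_cup: grey round cup, open on top, fixed upright in the middle of the case. Origin: centre of its underside, 5 mm over the case's underside; 70 mm high, its inner floor 12 mm over its origin; inner radius 37 mm at the bottom and 42 mm at the rim (rim 75 mm over the bench)
- middle_cup: yellow round cup, loose, standing upright on the bench, 60 g. Origin: centre of its underside, z up; 78 mm high, outer radius 26 mm at the bottom and 31 mm at the rim, wall 3 mm, inner floor 12 mm over its origin. Standing in the large cup its rim stands 20 mm over the large cup's rim
- small_cup: red round cup, loose, standing upright on the bench, 50 g. Origin: centre of its underside, z up; 84 mm high, outer radius 17.5 mm at the bottom and 21 mm at the rim, wall 3 mm. Standing in the middle cup its rim stands 18 mm over the middle cup's rim, 113 mm over the bench when all three are nested
- case_lid (a joint): angle of the case's lid (rad): 0 shut, about 1.75 to 2.1 at the start (past upright, leaning to the left). The lid is a shell 52 mm deep with a clear top and blue walls, 170x170 mm; open, its free edge reaches up to 250 mm over the bench; shut, its top is 122 mm over the bench. Its hinge is stiff: it stays where it is left and takes about 2 to 4 N at its free edge to swing
- lid_edge (a point): middle of the lid's free edge on its outer face (the face that is the top when shut), 5 mm inside the edge: 165 mm from the hinge line along the lid, 52 mm from the lid's open side. Frame of the lid: z is the outer face's normal, x along the hinge; reads the lid's place when open too
- near_catch (a joint): travel of the orange catch at the robot's end of the lid's free edge (m): 0 raised, 0.009 fully down. Takes about 9 N, and stays where it is left. Under such a push an open lid swings first, so it is pressed with the lid shut
- near_catch_top (a point): centre of the top of the near catch's 30x24 mm pad, which stands 14 mm proud of the lid when raised, 5 mm when down. At x = -55 mm, y = -65 mm in the case's frame when the lid is shut, its top then 136 mm (raised) or 127 mm (down) over the bench
- far_catch (a joint): travel of the orange catch at the far end of the lid's free edge (m): like near_catch
- far_catch_top (a point): centre of the top of the far catch's pad, at x = +55 mm, y = -65 mm in the case's frame when the lid is shut; otherwise like near_catch_top
- glue_bottle: white glue bottle with red tip, 36 mm thick, 112 mm high, a bystander standing behind the work. Origin: centre of its underside
- tape_roll: roll of brown tape, 93 mm across, 48 mm high, lying flat, a bystander behind the case. Origin: centre of its underside

How it is judged:
By the outcome, as a careful person would: the job done as asked, in the order asked, and still so for the second after the job is handed in, with the robot touching nothing.
It also fails if it takes over 72 s, if anything falls off the work surface, if the arm or the gripper's body presses on something with over 40 N, if the wrist force passes 120 N, or if a joint passes its speed limit or range.

## Working session

There is one attempt and no reset: what is moved stays moved. The work goes in short steps, Python scripts to look and compute and a tool call to move; the robot and the scene stay as the last step left them, time stands still between calls to the robot, and variables do not carry over. Pictures are saved under pics/ and viewed, at most 10 in all, crops included, and the job is handed in when it is done.

Besides the shell and the picture viewer there is one more tool, called after ">>>" by a JSON object that holds its "op" and its "data". move_arm: Moves the arm, as the interface text tells. Its arguments: {"type":"object","properties":{"plan":{"type":"string"},"grip_force":{"type":"number"}},"required":["plan"]}

```bash
ls; mkdir -p pics; cat > h.py <<'E'
import numpy as np, cv2
from rig import env, viewer, recognise, pinpoint
np.set_printoptions(precision=4, suppress=True)
def cloud(cam):
    c=viewer.calibration(cam); im,d=viewer.get_image(cam)
    v,u=np.mgrid[0:d.shape[0],0:d.shape[1]]
    P=np.stack([(u-c["cx"])/c["fx"]*d,(v-c["cy"])/c["fy"]*d,d],-1)
    W=(P-np.array(c["t"]))@np.array(c["R"]); W[d<=0]=np.nan
    return im,W
def save(n,im): cv2.imwrite("pics/"+n+".png",im[:,:,::-1])
E
python3 - <<'E'
from h import *
ims=[]
for cam in ["top","side"]:
    im,W=cloud(cam); save(cam+"0",im); np.save(cam+"0.npy",W); np.save(cam+"0im.npy",im)
    for n in ["case","large_cup","middle_cup","small_cup","lid_edge","near_catch_top","far_catch_top","glue_bottle","tape_roll"]:
        p=pinpoint(cam,n)[:2]
        for r in p:
            u,v=[int(round(a)) for a in r["pixel"]]
            print(cam,n,round(r["conf"],2),r["pixel"],W[v,u] if 0<=v<420 and 0<=u<560 else None)
s=env.observe(); print(s["time_s"],s["position"],s["tool_rot"])
E
```

```text
pics
top case 0.61 [243.7, 254.2] [0.5155 0.0846 0.0157]
top large_cup 0.69 [242.4, 255.5] [0.5109 0.0891 0.0162]
top middle_cup 0.92 [334.5, 220.3] [ 0.5955 -0.1226  0.0132]
top small_cup 0.73 [355.0, 280.6] [ 0.4558 -0.1704  0.0112]
top lid_edge 0.7 [131.2, 239.5] [0.5411 0.284  0.2064]
top near_catch_top 0.64 [121.7, 264.6] [0.4942 0.2994 0.2063]
top far_catch_top 0.85 [132.9, 208.4] [0.6017 0.2826 0.2055]
top glue_bottle 0.57 [296.8, 165.0] [ 0.7145 -0.0344  0.061 ]
top tape_roll 0.78 [212.6, 155.7] [ 0.7471  0.1625 -0.0012]
side case 0.83 [241.2, 232.7] [0.497  0.009  0.0627]
side large_cup 0.57 [241.5, 227.4] [0.505  0.0461 0.0485]
side middle_cup 0.96 [305.4, 293.1] [nan nan nan]
side small_cup 0.69 [233.2, 328.4] [ 0.43   -0.3711  0.2444]
side lid_edge 0.78 [239.0, 111.3] [0.5482 0.2856 0.1985]
side glue_bottle 0.96 [356.8, 254.1] [ 0.7229 -0.0465  0.008 ]
side tape_roll 0.56 [330.6, 198.7] [0.7276 0.1269 0.0293]
1.0 [ 0.1215 -0.5364  0.2313] [[ 0.9753  0.2209 -0.    ]
 [ 0.2209 -0.9753 -0.0001]
 [-0.      0.0001 -1.    ]]
```

```bash
python3 - <<'E'
from h import *
a=np.load("top0im.npy");b=np.load("side0im.npy")
save("both",np.hstack([a[100:400,60:460],b[60:360,100:500]]))
W=np.load("top0.npy"); Ws=np.load("side0.npy")
def circ(P):
    A=np.c_[2*P[:,:2],np.ones(len(P))]; s=np.linalg.lstsq(A,(P[:,:2]**2).sum(1),rcond=None)[0]
    return s[:2],np.sqrt(s[2]+s[:2]@s[:2]),len(P)
def rim(c,r,z0,z1,n,w=W):
    m=(np.hypot(w[...,0]-c[0],w[...,1]-c[1])<r)&(w[...,2]>z0)&(w[...,2]<z1)
    print(n,circ(w[m]),w[m][:,2].mean())
rim((.5955,-.1226),.045,.073,.085,"mid")
rim((.4558,-.1704),.035,.078,.092,"small")
rim((.511,.089),.055,.071,.079,"large")
# case walls
for w,nm in((W,"top"),(Ws,"side")):
    m=(abs(w[...,0]-.51)<.12)&(abs(w[...,1]-.085)<.13)&(w[...,2]>.064)&(w[...,2]<.075)&(np.hypot(w[...,0]-.511,w[...,1]-.087)>.06)
    P=w[m][:,:2].astype(np.float32); print(nm,len(P),cv2.minAreaRect(P))
h=cv2.cvtColor(a,cv2.COLOR_RGB2HSV)
m=(h[...,0]>3)&(h[...,0]<20)&(h[...,1]>150)&(W[...,2]>.1)
n,l,st,ce=cv2.connectedComponentsWithStats(m.astype(np.uint8))
for i in range(1,n):
    if st[i,4]>10: print(ce[i],st[i,4],np.nanmedian(W[l==i],0))
E
```

```text
mid (array([ 0.5944, -0.1225]), np.float64(0.028989457865041406), 146) 0.07757269556861549
small (array([ 0.4539, -0.1672]), np.float64(0.01924938487598239), 97) 0.08369256901464778
large (array([0.5115, 0.0915]), np.float64(0.043530588414840976), 252) 0.0749078506896994
top 1401 ((0.5164498686790466, 0.11802533268928528), (0.22515849769115448, 0.17524906992912292), 79.11514282226562)
side 922 ((0.5139573216438293, 0.11751145124435425), (0.22778834402561188, 0.17439520359039307), 79.51898193359375)
[139.8348 208.1562] 224 [0.6007 0.2672 0.2131]
[126.8248 265.9231] 234 [0.4927 0.2877 0.2135]
```

View pics/both.png

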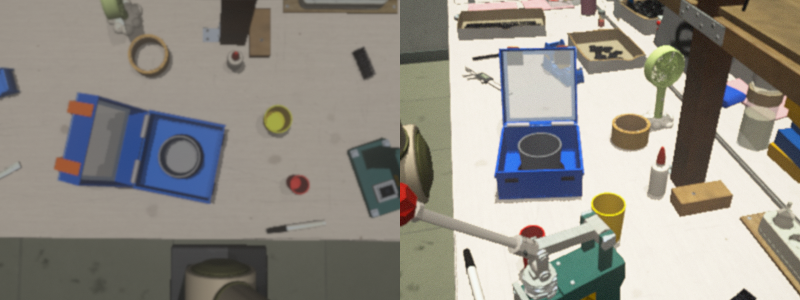

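The top view shows the case (left, px 180,155) with its lid open to the left, the yellow cup at (277,120), the red cup at (297,184), the glue bottle at (235,57) and the tape at (148,53). A tall teal fixture stands near (375,180). I need its height before I move.

```bash
python3 - <<'E'
from h import *
W=np.concatenate([np.load("top0.npy").reshape(-1,3),np.load("side0.npy").reshape(-1,3)]); W=W[~np.isnan(W[:,0])]
W=W[(W[:,2]<.9)]
print("      y:",[round(.45-.05*j,2) for j in range(22)])
for i in range(20):
    x=.9-.05*i; row=[]
    for j in range(22):
        y=.45-.05*j; m=(abs(W[:,0]-x)<.025)&(abs(W[:,1]-y)<.025)
        row.append("%4d"%(1000*W[m,2].max()) if m.sum()>3 else "   .")
    print("%.2f"%x,*row)
E
```

```text
y: [0.45, 0.4, 0.35, 0.3, 0.25, 0.2, 0.15, 0.1, 0.05, 0.0, -0.05, -0.1, -0.15, -0.2, -0.25, -0.3, -0.35, -0.4, -0.45, -0.5, -0.55, -0.6]
0.90  396  396  396  390  426  440    6  443  455  388  385  388  389  444   73   51  388  389    6    5    5    5
0.85  396  397  397  396  390  506  516  515  389  388  388  389  389  514  507  499  388  389    5    7    6    6
0.80  389  396  397  394  390  391  515  514  388  614  614  595  388  388  389  388  389  389  370    5   66    6
0.75  375  376  376  375  376  376  375  375  374  607  615  373  374  375  373  374  373  373  370   49  115   50
0.70    6    7    7    5    5   51   53   37    5   88  105    6    6    6    6   32   34    5   50   11   14   15
0.65   14    6    4  202  217    6    5    5    5    5    5    6    6    6    7    5    6    6   48   12   25   16
0.60    5    6    5  211  228  211  106   74   74   72    8   80   81    6    5    8    5    5   47   11   15   23
0.55    6    7    4  213  225   79   78   81   77   73    5   81   81    5    5  209  217   28   50   51   50   51
0.50   11    5    2  221  227   78   78   7
[... 637 characters left out ...]
   .    .
0.20 -742 -739 -736 -739 -742 -742 -741 -742  200  222  259  373  414 -740 -745 -742 -743 -746 -736 -744 -743 -743
0.15 -740 -739 -736 -736 -739 -649    5    3  187  197  193    2    2 -644 -739 -739 -736 -738 -736 -735 -737 -736
0.10 -739 -740 -739 -737 -738 -651 -640 -122  187  194  189   11    2 -646 -735 -735 -739 -736 -732 -738 -739 -735
0.05 -735 -739 -737 -740 -730 -655 -638    .   23   53   27   12 -640 -644 -735 -737 -735 -736 -740 -737 -738 -739
0.00 -739 -738 -739 -738 -737 -653 -640    .    .    .    . -166 -640 -647 -738 -735 -739 -737 -735 -738 -737 -739
-0.05 -736 -738 -738 -732 -738 -644 -640    .    .    .    .    .    . -737 -736 -739 -737 -737 -738 -735 -731 -736
```

```bash
python3 - <<'E'
from h import *
a=np.load("top0im.npy");b=np.load("side0im.npy"); w,_=viewer.get_image("wrist")
f=lambda i:cv2.resize(i,(400,300),interpolation=cv2.INTER_AREA)
save("all",np.vstack([np.hstack([f(a),f(b)]),np.hstack([f(w),f(w)*0])]))
for c in("top","side","wrist"):
    k=viewer.calibration(c); print(c,-np.array(k["R"]).T@k["t"],np.array(k["R"])[2])
print(env.observe())
E
```

```text
top [0.5203 0.0112 1.05  ] [ 0.0833  0.0065 -0.9965]
side [ 0.4028 -0.6629  0.5915] [ 0.204   0.7923 -0.575 ]
wrist [ 0.1926 -0.5202  0.3731] [-0.2808 -0.0629 -0.9577]
{'time_s': 1.05, 'q': array([-89.5711,  21.8069,  74.3359,   0.0009,  83.8548, -12.3351]), 'qvel': array([-0.0091,  0.0103,  0.0179,  0.0065,  0.0604, -0.0364]), 'joint_efforts': array([ -0.0003, -44.8338, -23.1467,  -0.0002,   0.0006,  -0.    ]), 'position': array([ 0.1215, -0.5364,  0.2313]), 'tool_rot': array([[ 0.9753,  0.2209,  0.    ],
       [ 0.2209, -0.9753, -0.    ],
       [ 0.    ,  0.    , -1.    ]]), 'ft_force': array([-0.4509, -0.3803, -0.2206]), 'wrist_torque': array([ 0.03  , -0.0098,  0.01  ]), 'gripper_force': 0.0, 'grip_width': 0.0854575160979566}
```

View pics/all.png

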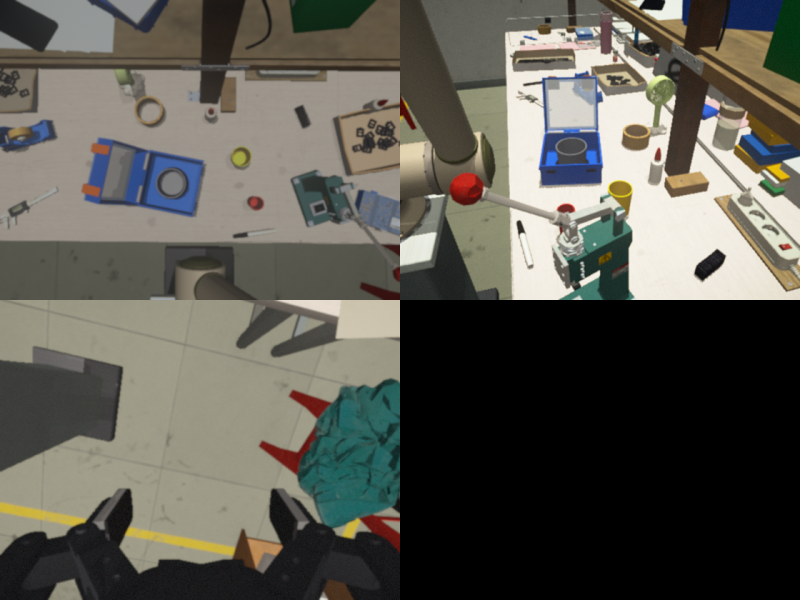

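The arm starts out over the floor to the right, and the press lever with its red ball (side picture, px 467,188) stands between it and the work. I'll go up and pass inside the lever.

>>> {"op": "move_arm", "data": {"plan": "0 0 -0.055 0 0 0.1114 0.085; 0 0 -0.055 0 0 0.1114 0.085; 0 0 -0.055 0 0 0 0.085; 0 0 -0.055 0 0 0 0.085; 0.007 -0.044 0 0 0 0 0.085; 0.007 -0.044 0 0 0 0 0.085; 0.007 -0.044 0 0 0 0 0.085; 0.007 -0.044 0 0 0 0 0.085; 0.037 -0.04 0 0 0 0 0.085; 0.037 -0.04 0 0 0 0 0.085; 0.037 -0.04 0 0 0 0 0.085; 0.037 -0.04 0 0 0 0 0.085", "grip_force": 25}}

```text
time_s: 2.55
position: [0.2983, -0.1988, 0.4515]
tool_rot: [[1.0, -0.001, 0.0], [-0.001, -1.0, -0.001], [0.0, 0.001, -1.0]]
ft_force: [0.9, -1.0, 0.3]
grip_width: 0.0852
gripper_force: 0.0
```

>>> {"op": "move_arm", "data": {"plan": "0.0345 -0.008 0.03 0 0 0 0.085; 0.0345 -0.008 0.03 0 0 0 0.085; 0.0345 -0.008 0.03 0 0 0 0.085; 0.0345 -0.008 0.03 0 0 0 0.085; 0.0345 -0.008 0.03 0 0 0 0.085; 0.0345 -0.008 0.03 0 0 0 0.085; 0.0345 -0.008 0.03 0 0 0 0.085; 0.0345 -0.008 0.03 0 0 0 0.085; 0 0 0 0 0 0 0.085"}}

```text
time_s: 3.68
position: [0.574, -0.1354, 0.2083]
tool_rot: [[1.0, 0.002, -0.005], [0.002, -1.0, 0.002], [-0.005, -0.002, -1.0]]
ft_force: [0.8, -0.0, 0.1]
grip_width: 0.0851
gripper_force: 0.0
```

```bash
cat >> h.py <<'E'
def circ(P):
    A=np.c_[2*P[:,:2],np.ones(len(P))]; s=np.linalg.lstsq(A,(P[:,:2]**2).sum(1),rcond=None)[0]
    return s[:2],np.sqrt(s[2]+s[:2]@s[:2]),len(P)
def rim(w,c,r,z0,z1,n):
    m=(np.hypot(w[...,0]-c[0],w[...,1]-c[1])<r)&(w[...,2]>z0)&(w[...,2]<z1)
    if m.sum()>8: print(n,circ(w[m]),w[m][:,2].mean(),w[m].min(0),w[m].max(0))
E
python3 - <<'E'
from h import *
print(env.observe()["position"])
im,W=cloud("wrist"); save("w1",im)
rim(W,(.5944,-.1225),.045,.073,.085,"mid")
rim(W,(.4539,-.1672),.035,.078,.092,"small")
E
```

```text
[ 0.574  -0.1354  0.2083]
mid (array([ 0.593 , -0.1218]), np.float64(0.028957645174496185), 867) 0.07684896319697855 [ 0.562 -0.152  0.073] [ 0.6234 -0.0914  0.0793]
small (array([ 0.4527, -0.1666]), np.float64(0.0191432739311852), 571) 0.08208893226211403 [ 0.4309 -0.187   0.078 ] [ 0.4726 -0.1465  0.0852]
```

>>> {"op": "move_arm", "data": {"plan": "0.0096 -0.0068 0.02 0 0 0 0.085; 0.0096 -0.0068 0.025 0 0 0 0.085; 0 0 0.03 0 0 0 0.085; 0 0 0.025 0 0 0 0.085; 0 0 0.015 0 0 0 0.085; 0 0 0 0 0 0 0.085; 0 0 0 0 0 0 0.085"}}

```text
time_s: 4.6
position: [0.5932, -0.1231, 0.0977]
tool_rot: [[1.0, -0.0, 0.002], [-0.0, -1.0, -0.001], [0.002, 0.001, -1.0]]
ft_force: [-0.7, -1.1, -0.1]
grip_width: 0.0847
gripper_force: 0.0
```

>>> {"op": "move_arm", "data": {"plan": "0 -0.0013 0.015 0 0 0 0.085; 0 0 0.015 0 0 0 0.085; 0 0 0.0125 0 0 0 0.085; 0 0 0 0 0 0 0.085; 0 0 0 0 0 0 0.07; 0 0 0 0 0 0 0.05; 0 0 0 0 0 0 0.05; 0 0 0 0 0 0 0.05; 0 0 0 0 0 0 0.05; 0 0 0 0 0 0 0.05"}}

```text
time_s: 5.85
position: [0.5933, -0.1216, 0.0547]
tool_rot: [[1.0, 0.0, 0.002], [0.0, -1.0, -0.001], [0.002, 0.001, -1.0]]
ft_force: [0.6, 1.3, 5.7]
grip_width: 0.06
gripper_force: 27.5
```

>>> {"op": "move_arm", "data": {"plan": "0 0 -0.01 0 0 0 0.05; 0 0 -0.025 0 0 0 0.05; 0 0 -0.03 0 0 0 0.05; 0 0 -0.03 0 0 0 0.05; 0 0 -0.025 0 0 0 0.05; -0.01 -0.012 0 0 0 0 0.05; -0.02 -0.03 0 0 0 0 0.05; -0.02 -0.03 0 0 0 0 0.05; -0.02 -0.03 0 0 0 0 0.05; -0.01 -0.012 0 0 0 0 0.05; 0 0 0 0 0 0 0.05; 0 0 0 0 0 0 0.05"}}

```text
time_s: 7.35
position: [0.5131, -0.0082, 0.1736]
tool_rot: [[1.0, -0.001, 0.0], [-0.001, -1.0, -0.0], [0.0, 0.0, -1.0]]
ft_force: [0.0, -0.0, -0.8]
grip_width: 0.0595
gripper_force: 27.4
```

```bash
cat > look.py <<'E'
from h import *
import sys
o=env.observe(); print(o["position"],o["grip_width"],o["ft_force"])
im,W=cloud("wrist"); im2,W2=cloud("side")
f=lambda i:cv2.resize(i,(400,300),interpolation=cv2.INTER_AREA)
save(sys.argv[1],np.hstack([f(im),f(im2)]))
for w,n in((W,"wrist"),(W2,"side")):
    rim(w,(.5115,.0915),.055,.0715,.079,"large "+n)
E
python3 look.py c1
```

```text
[ 0.5131 -0.0082  0.1736] 0.059475657697042474 [ 0.0468 -0.0252 -0.815 ]
large wrist (array([0.5099, 0.0922]), np.float64(0.043517249528144626), 1997) 0.07397135883857801 [0.4638 0.0469 0.0715] [0.5552 0.1384 0.0765]
large side (array([0.5088, 0.0898]), np.float64(0.04330282944543106), 87) 0.07399928237296877 [0.4635 0.0467 0.0716] [0.5    0.1374 0.0767]
```

View pics/c1.png

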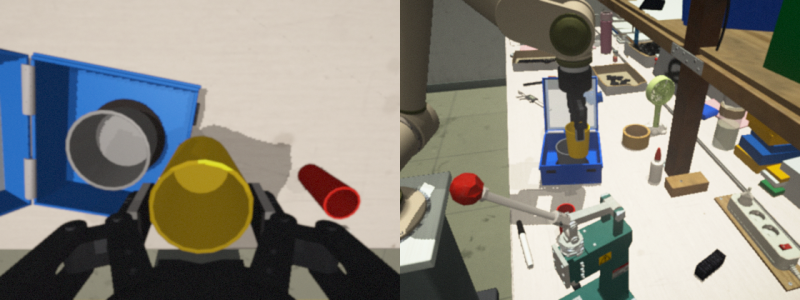

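The yellow cup hangs upright in the fingers (wrist px 200,205), and the grey rim shows clearly at (108,148). I'll move over it and lower.

>>> {"op": "move_arm", "data": {"plan": "-0.0008 -0.015 0 0 0 0 0.05; -0.0008 -0.035 0 0 0 0 0.05; -0.0008 -0.035 0 0 0 0 0.05; -0.0008 -0.015 0 0 0 0 0.05; 0 0 0 0 0 0 0.05; 0 0 0.02 0 0 0 0.05; 0 0 0.025 0 0 0 0.05; 0 0 0.02 0 0 0 0.05; 0 0 0.012 0 0 0 0.05; 0 0 0 0 0 0 0.05; 0 0 0 0 0 0 0.05"}}

```text
time_s: 8.82
position: [0.51, 0.0923, 0.0975]
tool_rot: [[1.0, -0.0, 0.001], [-0.0, -1.0, -0.0], [0.001, 0.0, -1.0]]
ft_force: [-1.2, -0.3, -1.4]
grip_width: 0.0594
gripper_force: 27.4
```

>>> {"op": "move_arm", "data": {"plan": "0 0 0.01 0 0 0 0.05; 0 0 0.008 0 0 0 0.05; 0 0 0.004 0 0 0 0.05; 0 0 0.002 0 0 0 0.05; 0 0 0 0 0 0 0.05; 0 0 0 0 0 0 0.05"}}

```text
time_s: 9.57
position: [0.5097, 0.0925, 0.073]
tool_rot: [[1.0, 0.0, 0.0], [0.0, -1.0, -0.0], [0.0, 0.0, -1.0]]
ft_force: [0.2, -1.7, -1.4]
grip_width: 0.0599
gripper_force: 27.4
```

>>> {"op": "move_arm", "data": {"plan": "0 0 0.001 0 0 0 0.05; 0 0 0 0 0 0 0.062; 0 0 0 0 0 0 0.066; 0 0 0 0 0 0 0.072; 0 0 0 0 0 0 0.076; 0 0 -0.005 0 0 0 0.076; 0 0 -0.015 0 0 0 0.076; 0 0 -0.025 0 0 0 0.08; 0 0 -0.03 0 0 0 0.085; 0 0 -0.03 0 0 0 0.085; 0 0 0 0 0 0 0.085"}}

```text
time_s: 10.95
position: [0.5104, 0.0925, 0.179]
tool_rot: [[1.0, 0.0, 0.005], [0.0, -1.0, -0.0], [0.005, 0.0, -1.0]]
ft_force: [-1.0, -0.0, 0.1]
grip_width: 0.085
gripper_force: 0.0
```

```bash
python3 - <<'E'
from h import *
print(env.observe()["position"])
im,W=cloud("wrist")
rim(W,(.51,.092),.036,.0905,.099,"mid in large")
rim(W,(.4525,-.1667),.035,.078,.092,"small")
E
```

```text
[0.5104 0.0925 0.179 ]
mid in large (array([0.5099, 0.0924]), np.float64(0.028974814702767363), 1170) 0.09378772121371917 [0.479  0.0618 0.0905] [0.5402 0.1228 0.096 ]
```

>>> {"op": "move_arm", "data": {"plan": "-0.004 0.0185 0 0 0 0 0.085; -0.0083 0.037 0 0 0 0 0.085; -0.0083 0.037 0 0 0 0 0.085; -0.0083 0.037 0 0 0 0 0.08; -0.0083 0.037 0 0 0 0 0.075; -0.0083 0.037 0 0 0 0 0.07; -0.0083 0.037 0 0 0 0 0.07; -0.004 0.0185 0.02 0 0 0 0.07; 0 0 0.025 0 0 0 0.07; 0 0 0.015 0 0 0 0.07; 0 0 0 0 0 0 0.07; 0 0 0 0 0 0 0.07"}}

```text
time_s: 12.5
position: [0.4516, -0.1669, 0.117]
tool_rot: [[1.0, -0.0, 0.0], [-0.0, -1.0, -0.0], [0.0, 0.0, -1.0]]
ft_force: [-0.2, -0.1, 0.2]
grip_width: 0.0698
gripper_force: 0.0
```

>>> {"op": "move_arm", "data": {"plan": "0.0009 -0.0002 0.018 0 0 0 0.07; 0 0 0.018 0 0 0 0.07; 0 0 0.015 0 0 0 0.07; 0 0 0 0 0 0 0.065; 0 0 0 0 0 0 0.05; 0 0 0 0 0 0 0.03; 0 0 0 0 0 0 0.03; 0 0 0 0 0 0 0.03; 0 0 0 0 0 0 0.03; 0 0 0 0 0 0 0.03"}}

```text
time_s: 13.75
position: [0.4531, -0.1665, 0.067]
tool_rot: [[1.0, 0.0, 0.002], [0.0, -1.0, -0.001], [0.002, 0.001, -1.0]]
ft_force: [-0.1, 0.8, 5.2]
grip_width: 0.0407
gripper_force: 24.7
```

>>> {"op": "move_arm", "data": {"plan": "0 0 -0.01 0 0 0 0.03; 0 0 -0.03 0 0 0 0.03; 0 0 -0.04 0 0 0 0.03; 0 0 -0.035 0 0 0 0.03; 0.004 -0.0185 -0.015 0 0 0 0.03; 0.0083 -0.037 0 0 0 0 0.03; 0.0083 -0.037 0 0 0 0 0.03; 0.0083 -0.037 0 0 0 0 0.03; 0.0083 -0.037 0 0 0 0 0.03; 0.0083 -0.037 0 0 0 0 0.03; 0 0 0 0 0 0 0.03; 0 0 0 0 0 0 0.03"}}

```text
time_s: 15.25
position: [0.498, 0.0369, 0.1963]
tool_rot: [[1.0, 0.0, 0.0], [0.0, -1.0, -0.0], [0.0, 0.0, -1.0]]
ft_force: [1.3, -0.7, -0.2]
grip_width: 0.0411
gripper_force: 25.6
```

```bash
python3 - <<'E'
from h import *
o=env.observe(); p=o["position"]; print(p,o["grip_width"])
im,W=cloud("wrist"); save("c2",im)
rim(W,(.51,.092),.036,.0905,.099,"mid in large")
rim(W,p[:2],.03,p[2]+.008,p[2]+.025,"held")
E
```

```text
[0.498  0.0369 0.1963] 0.04105237095315371
mid in large (array([0.5097, 0.0921]), np.float64(0.02900606108466888), 1078) 0.09387153124307397 [0.4791 0.0618 0.0905] [0.5399 0.1227 0.0964]
held (array([0.4994, 0.0369]), np.float64(0.020556422246040214), 4113) 0.21139882963072013 [0.4764 0.0076 0.2043] [0.5185 0.0663 0.2213]
```

View pics/c2.png

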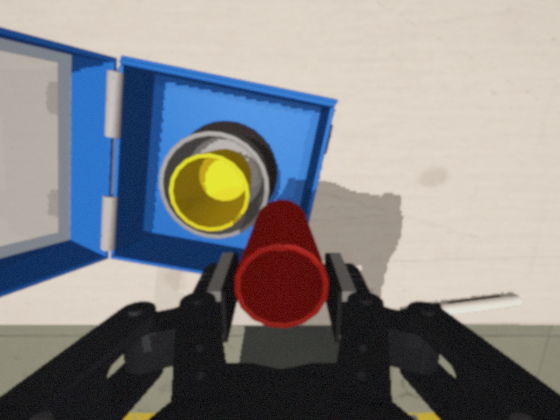

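The red cup hangs upright (px 282,285), and the yellow cup stands centred in the grey one (px 210,190).

>>> {"op": "move_arm", "data": {"plan": "0.004 -0.0185 0 0 0 0 0.03; 0.004 -0.0185 0 0 0 0 0.03; 0.004 -0.0183 0 0 0 0 0.03; 0 0 0 0 0 0 0.03; 0 0 0.02 0 0 0 0.03; 0 0 0.025 0 0 0 0.03; 0 0 0.02 0 0 0 0.03; 0 0 0.01 0 0 0 0.03; 0 0 0 0 0 0 0.03; 0 0 0 0 0 0 0.03"}}

```text
time_s: 16.55
position: [0.5106, 0.0923, 0.1216]
tool_rot: [[1.0, -0.0, 0.001], [-0.0, -1.0, -0.0], [0.001, 0.0, -1.0]]
ft_force: [-0.4, -0.2, -1.2]
grip_width: 0.0409
gripper_force: 25.6
```

>>> {"op": "move_arm", "data": {"plan": "0 0 0.01 0 0 0 0.03; 0 0 0.008 0 0 0 0.03; 0 0 0.005 0 0 0 0.03; 0 0 0.0025 0 0 0 0.03; 0 0 0 0 0 0 0.03; 0 0 0 0 0 0 0.03"}}

```text
time_s: 17.3
position: [0.5105, 0.0925, 0.0961]
tool_rot: [[1.0, 0.0, 0.001], [0.0, -1.0, -0.0], [0.001, 0.0, -1.0]]
ft_force: [-1.9, 0.7, 4.7]
grip_width: 0.0406
gripper_force: 26.1
```

>>> {"op": "move_arm", "data": {"plan": "0 0 0 0 0 0 0.042; 0 0 0 0 0 0 0.046; 0 0 0 0 0 0 0.052; 0 0 0 0 0 0 0.056; 0 0 -0.005 0 0 0 0.056; 0 0 -0.015 0 0 0 0.056; 0 0 -0.03 0 0 0 0.06; 0 0 -0.04 0 0 0 0.06; 0 0 -0.045 0 0 0 0.05; 0 0 -0.05 0 0 0 0.04; 0 0 -0.03 0 0 0 0.02; 0 0 0 0 0 0 0"}}

```text
time_s: 18.8
position: [0.5106, 0.0925, 0.3126]
tool_rot: [[1.0, 0.0, 0.005], [0.0, -1.0, -0.0], [0.005, 0.0, -1.0]]
ft_force: [-0.7, -0.4, -0.3]
grip_width: 0.0042
gripper_force: 0.0
```

```bash
python3 - <<'E'
from h import *
o=env.observe(); p=o["position"]; print(p,o["grip_width"])
im,W=cloud("wrist"); im2,W2=cloud("top")
for w in(W,W2):
    rim(w,(.51,.092),.026,.108,.117,"small nested")
    rim(w,(.51,.092),.036,.0905,.099,"mid in large")
# lid plane and catches from both
for w,i in((W,im),(W2,im2)):
    h=cv2.cvtColor(i,cv2.COLOR_RGB2HSV)
    m=(h[...,0]>3)&(h[...,0]<20)&(h[...,1]>150)&(w[...,2]>.1)&(w[...,1]>.2)
    n,l,st,ce=cv2.connectedComponentsWithStats(m.astype(np.uint8))
    for k in range(1,n):
        if st[k,4]>20: print(st[k,4],w[l==k].min(0),np.nanmedian(w[l==k],0),w[l==k].max(0))
    m=(w[...,1]>.17)&(w[...,2]>.1)&(w[...,2]<.3)&(w[...,1]<.4)&(abs(w[...,0]-.53)<.13)
    print(m.sum(), w[m].min(0),w[m].max(0))
    # section at case x=0
    xc=(w[...,0]-.51)*.982-(w[...,1]-.092)*.188; yc=(w[...,0]-.51)*.188+(w[...,1]-.092)*.982
    s=m&(abs(xc)<.01); Q=np.c_[yc[s],w[...,2][s]]; Q=Q[np.argsort(Q[:,0])]; print(Q[::max(1,len(Q)//25)].round(3).tolist())
E
```

```text
[0.5106 0.0925 0.3126] 0.004204070988429336
small nested (array([0.5101, 0.0923]), np.float64(0.019126867195949755), 346) 0.1119279698003881 [0.4896 0.0722 0.1081] [0.5302 0.1122 0.1143]
mid in large (array([0.5101, 0.0923]), np.float64(0.02748824398238427), 573) 0.09413373738422594 [0.4788 0.0622 0.0905] [0.5396 0.1224 0.099 ]
1777 [0.584  0.2394 0.1978] [0.5992 0.265  0.2141] [0.6147 0.2972 0.2263]
1279 [0.4767 0.26   0.1934] [0.4924 0.2866 0.2136] [0.5076 0.3167 0.2262]
27435 [0.445  0.1754 0.1   ] [0.6314 0.3182 0.2263]
[[0.152, 0.101], [0.157, 0.106], [0.158, 0.222], [0.159, 0.223], [0.161, 0.118], [0.163, 0.221], [0.164, 0.124], [0.166, 0.22], [0.168, 0.133], [0.169, 0.136], [0.171, 0.135], [0.172, 0.14], [0.174, 0.146], [0.175, 0.215], [0.177, 0.215], [0.178, 0.214], [0.18, 0.213], [0.181, 0.161], [0.183, 0.163], [0.184, 0.211], [0.185, 0.172], [0.187, 0.171], [0.191, 0.207], [0.196, 0.205], [0.201, 0.203], [0.206, 0.201]]
224 [0.5889 0.2424 0.2002] [0.6008 0.2673 0.2135] [0.6134 0.2918 0.229 ]
147 [0.4835 0.2824 0.1992] [0.4943 0.297  0.2093] [0.5053 0.3144 0.2181]
1717 [0.4614 0.1748 0.1003] [0.633 0.317 0.229]
[[0.186, 0.214], [0.187, 0.211], [0.188, 0.212], [0.189, 0.21], [0.19, 0.207], [0.19, 0.207], [0.191, 0.209], [0.191, 0.206], [0.192, 0.208], [0.193, 0.208], [0.194, 0.206], [0.194, 0.208], [0.195, 0.207], [0.195, 0.208], [0.195, 0.208], [0.196, 0.205], [0.197, 0.206], [0.198, 0.205], [0.198, 0.207], [0.199, 0.206], [0.2, 0.205], [0.2, 0.204], [0.201, 0.205], [0.202, 0.206], [0.203, 0.202], [0.203, 0.202], [0.204, 0.201], [0.204, 0.203], [0.205, 0.201]]
```

Both cups are nested, with the red rim at z = 0.113. Next I'll turn to line up with the case and go over the lid to its outer side.

>>> {"op": "move_arm", "data": {"plan": "0 0 0 0 0 0.0943 0; 0 0 0 0 0 0.0943 0; 0 -0.016 0 0 0 0 0; 0 -0.032 0 0 0 0 0; 0 -0.032 0 0 0 0 0; 0 -0.032 0 0 0 0 0; 0 -0.032 0 0 0 0 0; 0 -0.032 0 0 0 0 0; 0 -0.032 0 0 0 0 0; 0 -0.032 0 0 0 0 0; 0 -0.016 0 0 0 0 0; 0 0 0 0 0 0 0"}}

```text
time_s: 20.4
position: [0.5576, 0.3456, 0.3088]
tool_rot: [[0.983, -0.184, -0.002], [-0.184, -0.983, -0.001], [-0.002, 0.001, -1.0]]
ft_force: [0.4, 0.2, -0.1]
grip_width: 0.0001
gripper_force: 0.0
```

```bash
python3 - <<'E'
from h import *
o=env.observe(); p=o["position"]; d=p-np.array([.51,.0922,0])
print(p,o["grip_width"],o["q"],"case xy",d[0]*.982-d[1]*.188,d[0]*.188+d[1]*.982,o["tool_rot"])
im,W=cloud("wrist");im2,W2=cloud("side")
f=lambda i:cv2.resize(i,(400,300),interpolation=cv2.INTER_AREA)
save("c3",np.hstack([f(im),f(im2)]))
E
```

```text
[0.5576 0.3456 0.3088] 7.35599664809947e-05 [ 21.4693  31.5454  45.4652   0.0102 103.1106 122.0712] case xy -0.0008780377583209598 0.2578082760289005 [[ 0.9829 -0.1839 -0.002 ]
 [-0.1839 -0.9829 -0.0006]
 [-0.0019  0.001  -1.    ]]
```

View pics/c3.png

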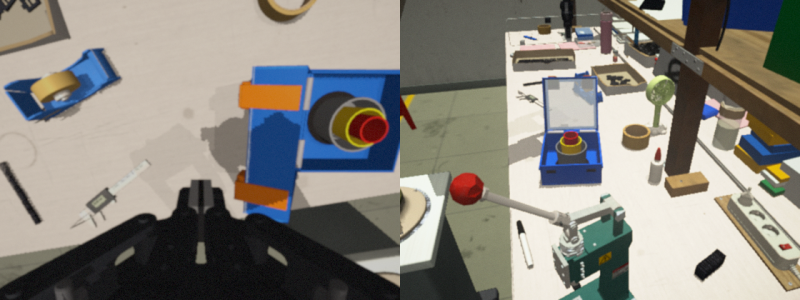

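The wrist view shows the closed fingertips (px 200,190) left of the lid, midway between the orange catches at (270,95) and (262,190). The case is to the right with the cups nested. I'll go down beside the free edge.

>>> {"op": "move_arm", "data": {"plan": "0 0 0.02 0 0 0 0; 0 0 0.035 0 0 0 0; 0 0 0.035 0 0 0 0; 0 0 0.025 0 0 0 0; 0 0 0.007 0 0 0 0; 0 0.01 0 0 0 0 0; 0 0.01 0 0 0 0 0; 0 0.006 0 0 0 0 0; 0 0.006 0 0 0 0 0"}}

```text
time_s: 21.62
position: [0.5522, 0.312, 0.1889]
tool_rot: [[0.982, -0.188, 0.001], [-0.188, -0.982, 0.0], [0.001, -0.0, -1.0]]
ft_force: [-0.1, -0.5, 0.5]
grip_width: -0.0002
gripper_force: 0.0
```

>>> {"op": "move_arm", "data": {"plan": "0 0.0104 -0.002 0 0 0 0; 0 0.0104 -0.005 0 0 0 0; 0 0.0104 -0.005 0 0 0 0; 0 0.0104 -0.005 0 0 0 0; 0 0.0104 -0.005 0 0 0 0; 0 0.0104 -0.005 0 0 0 0; 0 0.0104 -0.005 0 0 0 0; 0 0 0 0 0 0 0"}}

```text
time_s: 22.62
position: [0.5383, 0.2401, 0.2205]
tool_rot: [[0.982, -0.188, -0.0], [-0.188, -0.982, -0.001], [-0.0, 0.001, -1.0]]
ft_force: [-0.4, -0.1, -0.5]
grip_width: 0.0002
gripper_force: 0.0
```

```bash
cat > lid.py <<'E'
from h import *
o=env.observe(); p=o["position"]; d=p-np.array([.51,.0922,0])
print(p,"case",d[0]*.982-d[1]*.188,d[0]*.188+d[1]*.982,o["ft_force"])
for cam in("top","side"):
    w_im,w=cloud(cam)
    h=cv2.cvtColor(w_im,cv2.COLOR_RGB2HSV); m=(h[...,0]>3)&(h[...,0]<20)&(h[...,1]>150)&(w[...,2]>.1)&(w[...,2]<.26)
    xc=(w[...,0]-.51)*.982-(w[...,1]-.092)*.188; yc=(w[...,0]-.51)*.188+(w[...,1]-.092)*.982
    m&=(abs(xc)<.08)&(abs(yc)<.23)
    for s in(-1,1):
        k=m&(xc*s>0)
        if k.sum()>5: print(cam,s,k.sum(),"yc",np.percentile(yc[k],[2,50,98]),"xc",np.median(xc[k]),"z",np.percentile(w[...,2][k],[2,50,98]))
E
python3 lid.py
```

```text
[0.5383 0.2401 0.2205] case -2.6526992772172436e-05 0.1505832663326968 [-0.4145 -0.0568 -0.5125]
top -1 106 yc [0.0903 0.0994 0.112 ] xc -0.05485492534778976 z [0.2418 0.2446 0.2474]
top 1 270 yc [0.0932 0.1208 0.1438] xc 0.05557045635883254 z [0.2417 0.2446 0.2477]
side -1 105 yc [0.0006 0.1137 0.1398] xc -0.0556678958178021 z [0.122  0.2437 0.245 ]
side 1 118 yc [-0.0105  0.1141  0.1453] xc 0.05279830882406454 z [0.1034 0.2435 0.2447]
```

>>> {"op": "move_arm", "data": {"plan": "0 0.0133 -0.005 0 0 0 0; 0 0.0133 -0.004 0 0 0 0; 0 0.0142 0 0 0 0 0; 0 0.0142 0 0 0 0 0; 0 0.0142 0 0 0 0 0; 0 0.0142 0 0 0 0 0; 0 0.0133 0.004 0 0 0 0; 0 0.0133 0.005 0 0 0 0; 0 0.0133 0.005 0 0 0 0; 0 0.012 0.008 0 0 0 0; 0 0.012 0.008 0 0 0 0; 0 0.012 0.008 0 0 0 0"}}

```text
time_s: 24.22
position: [0.5084, 0.0839, 0.1905]
tool_rot: [[0.982, -0.188, -0.001], [-0.188, -0.982, 0.0], [-0.001, -0.0, -1.0]]
ft_force: [1.5, 2.4, 1.1]
grip_width: -0.0001
gripper_force: 1.0
```

```bash
python3 lid.py
```

```text
[0.5084 0.0839 0.1905] case -5.572720673097391e-05 -0.008468565864919552 [1.4895 2.3769 1.1136]
top 1 94 yc [-0.0299 -0.0152 -0.0034] xc 0.06262927943510818 z [0.1994 0.207  0.2158]
side -1 377 yc [-0.0621 -0.0477 -0.026 ] xc -0.05590650337811391 z [0.1635 0.188  0.2112]
side 1 396 yc [-0.0634 -0.0467 -0.0112] xc 0.053503792556053364 z [0.109  0.1877 0.2116]
```

>>> {"op": "move_arm", "data": {"plan": "0 0.0095 0.0105 0 0 0 0; 0 0.0095 0.0105 0 0 0 0; 0 0.0095 0.0105 0 0 0 0; 0 0.005 0.0095 0 0 0 0; 0 0.005 0.0095 0 0 0 0; 0 0.004 0.0095 0 0 0 0; 0 0.004 0.008 0 0 0 0; 0 0 0.003 0 0 0 0; 0 0 0 0 0 0 0"}}

```text
time_s: 25.45
position: [0.4999, 0.0387, 0.1218]
tool_rot: [[0.982, -0.187, 0.001], [-0.187, -0.982, -0.001], [0.001, 0.001, -1.0]]
ft_force: [-7.2, -2.2, 19.4]
grip_width: 0.0001
gripper_force: 9.8
```

```bash
python3 lid.py
```

```text
[0.4999 0.0387 0.1218] case 9.660786532576272e-05 -0.054472127146235866 [-7.2026 -2.1508 19.429 ]
side -1 317 yc [-0.0914 -0.0879 -0.0599] xc -0.056214357462918196 z [0.1017 0.1319 0.1364]
side 1 322 yc [-0.091  -0.0872 -0.0586] xc 0.05401805204384195 z [0.1013 0.1316 0.1364]
```

The lid is shut: 19 N on the fingers and the catch tops at z = 0.136. Next is the far catch.

>>> {"op": "move_arm", "data": {"plan": "0 0 -0.012 0 0 0 0; 0 0 -0.03 0 0 0 0; 0.02 0.0035 0 0 0 0 0; 0.02 0.0035 0 0 0 0 0; 0.015 0.0035 0 0 0 0 0; 0 0 0.015 0 0 0 0; 0 0 0.008 0 0 0 0; 0 0 0.003 0 0 0 0; 0 0 0.003 0 0 0 0; 0 0 0.003 0 0 0 0; 0 0 0.003 0 0 0 0; 0 0 0 0 0 0 0"}}

```text
time_s: 27.05
position: [0.5511, 0.0187, 0.1278]
tool_rot: [[0.982, -0.187, -0.001], [-0.187, -0.982, 0.0], [-0.001, -0.0, -1.0]]
ft_force: [-2.6, 0.7, 3.7]
grip_width: 0.0001
gripper_force: 2.0
```

>>> {"op": "move_arm", "data": {"plan": "0 0 0.0015 0 0 0 0; 0 0 0.0015 0 0 0 0; 0 0 0.0005 0 0 0 0; 0 0 0 0 0 0 0"}}

```text
time_s: 27.55
position: [0.5514, 0.0186, 0.1266]
tool_rot: [[0.982, -0.187, 0.001], [-0.187, -0.982, -0.0], [0.001, 0.0, -1.0]]
ft_force: [-10.9, 1.2, 24.6]
grip_width: 0.0001
gripper_force: 12.3
```

>>> {"op": "move_arm", "data": {"plan": "0 0 -0.01 0 0 0 0; 0 0 -0.025 0 0 0 0; -0.03 0 0 0 0 0 0; -0.04 0 0 0 0 0 0; -0.04 0 0 0 0 0 0; 0 0 0.015 0 0 0 0; 0 0 0.008 0 0 0 0; 0 0 0.003 0 0 0 0; 0 0 0.003 0 0 0 0; 0 0 0.003 0 0 0 0; 0 0 0.002 0 0 0 0; 0 0 0 0 0 0 0"}}

```text
time_s: 29.05
position: [0.4438, 0.0389, 0.1265]
tool_rot: [[0.982, -0.187, 0.0], [-0.187, -0.982, -0.0], [0.0, 0.0, -1.0]]
ft_force: [-10.1, 1.1, 25.1]
grip_width: -0.0002
gripper_force: 12.6
```

Near catch is on its stop too. I'll retreat upward and check.

>>> {"op": "move_arm", "data": {"plan": "0 0 -0.01 0 0 0 0; 0 0 -0.03 0 0 0 0; 0 0 -0.04 0 0 0 0; -0.02 0.02 -0.04 0 0 0 0; -0.02 0.04 -0.04 0 0 0 0; -0.02 0.04 -0.03 0 0 0 0; 0 0.04 0 0 0 0 0; 0 0 0 0 0 0 0"}}

```text
time_s: 30.05
position: [0.3586, -0.0893, 0.3152]
tool_rot: [[0.981, -0.191, 0.001], [-0.191, -0.981, -0.001], [0.001, 0.001, -1.0]]
ft_force: [0.4, 0.1, -0.5]
grip_width: -0.0002
gripper_force: 0.0
```

```bash
python3 lid.py; python3 - <<'E'
from h import *
im,W=cloud("top"); im2,W2=cloud("side")
W0,W20=np.load("top0.npy"),np.load("side0.npy")
for n,c in(("glue",(.7145,-.0344)),("tape",(.7471,.1625))):
    for w in(W0,W,W20,W2):
        m=(abs(w[...,0]-c[0])<.07)&(abs(w[...,1]-c[1])<.07)&(w[...,2]>.02)&(w[...,2]<.12); print(n,m.sum(),np.nanmedian(w[m],0))
save("end",np.hstack([im[100:400,60:460],im2[60:360,100:500]]))
E
```

```text
[ 0.3586 -0.0893  0.3152] case -0.11452763046728354 -0.20671056559621914 [ 0.3969  0.1483 -0.545 ]
side -1 275 yc [-0.0913 -0.0831 -0.0565] xc -0.05585023412904377 z [0.1012 0.1246 0.1274]
side 1 270 yc [-0.0913 -0.0833 -0.0563] xc 0.05408999325431967 z [0.1009 0.1246 0.1276]
glue 915 [ 0.7681 -0.0406  0.047 ]
glue 911 [ 0.768  -0.0402  0.0484]
glue 1741 [ 0.7714 -0.044   0.0561]
glue 1734 [ 0.7716 -0.0437  0.0563]
tape 598 [0.7456 0.1687 0.0467]
tape 591 [0.7456 0.1696 0.0465]
tape 836 [0.7395 0.1574 0.0376]
tape 829 [0.7389 0.1577 0.0378]
```

View pics/end.png

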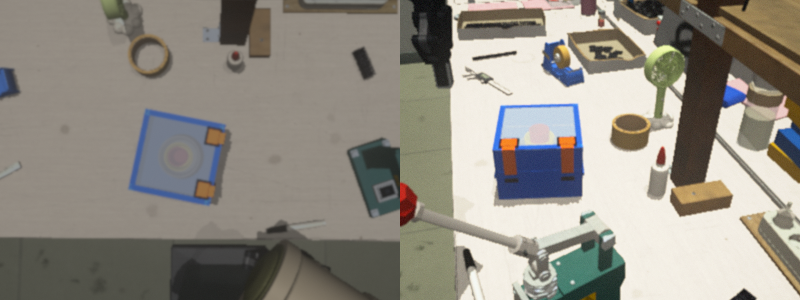

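The final picture shows the lid shut over the nested cups (top view px 178,155). Both catches are down, their tops at z ≈ 0.127 (px 214,137 and 205,189). The glue bottle (235,57) and tape roll (148,53) have not moved.

```bash
python3 -c "
from rig import env
print(env.close_job())"
```

```text
the job is handed in; nothing more can be done
None
```

The job is handed in at about 30 s of the 72 s: the yellow and red cups are nested in the grey one, the lid is shut, both catches are fully down, and the glue bottle and tape roll have not moved.

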